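Purge the blanket-gas valve with its key-flat knob

ROBOT

A 6-joint arm with a two-finger parallel gripper is mounted at the origin on a cart in front of the work surface, level with it; the furniture and walls round the work are solid. World frame = base frame: x ahead of the robot, y to its left, z up, the work surface at z = 0. Lengths are in m, angles in rad, forces in N, time in s.
With the tool pointing down it reaches from about 0.375 to 0.925 m from the base axis. Payload 5.7 kg.
Tool frame: the origin (TCP) lies at the very end of the fingers, on their centre line; the grasp point (between the pads) lies 19 mm behind it; z points along the fingers, y is the line along which they close (so a half turn about z gives the same grasp; the last joint's range is limited). The gripper opens to 88 mm and grips with 3 to 60 N. Pads are 20 mm wide; open, the fingers measure 115 mm over their backs; the gripper's body (75 mm by 178 mm) begins 61 mm behind the grasp point.
Start: joints at [0.995, 0.359, 1.51, -0, 1.272, -0.115], TCP at [0.267, 0.537, 0.223] pointing down, gripper open.
Joint ranges: [-2.97, 2.97], [-1.01, 2.36], [0.21, 2.38], [-0.96, 4.11], [0.2, 2.71], [-2.98, 2.98]. Speed limits (rad/s): [2.39, 2.39, 3.14, 3.14, 3.14, 3.14].

INTERFACE

Orientations are given as a 3x3 rotation matrix whose columns are the frame's x, y, z axes.
In Python, from bench import status, viewer, workorder gives the robot as it stands. The module is installed in compiled form; this text tells all that it offers.
- The arm moves only by the shell command python3 -m creep 'ROWS' [FORCE]. ROWS is JSON, one flat list of numbers, 5 for each row, row after row: the shift along the tool's x, y, z in mm, then the turn about the tool's z in degrees, then the opening, from 0 (shut) to 1 (fully open). A call has 1 to 8 rows; each row shifts and turns the commanded pose from where the row before left it, along the tool's axes as they then stand; what a row does not reach is not made up. A row lasts 1/10 s, in which the tool goes at most 50 mm and 8.59 degrees, less where a joint would pass 70% of its speed; a pose out of reach is approached as far as the arm can. A call with a gripper value outside its range is refused whole. The fingers move at their own pace and stop on an object; FORCE is the grip in N (left out, the last holds). Time passes only in rows, so rows that do not move let the fingers close. It gives the time, the measured TCP pose, the force, the opening and the grip force at its end, in the units of the state.
- status.observe(): the state, without advancing time (a new reading comes with each control period).
- viewer.get_image(name): name is "scene" or "top" or "wrist"; returns the picture (420x560x3 uint8, blue, green, red); there is no depth.
- viewer.camera_model(name): a dict with "mtx" (3x3 intrinsics, pixels), "extrinsics" (4x4, takes a point from world to camera coordinates). Camera axes: x right, y up, looking along -z (the intrinsics and any distortion apply to the point x, -y, -z); pixel columns grow to the right and rows downward; lengths in m; the calibration is good to about 2 mm. A picture is of the moment at which its call begins: read the wrist's pose just before it. camera_model takes no time and is no camera call; for the wrist camera it gives the pose at the moment of the call.
- workorder.sign_off(): hands the job in; it is judged then, once.
The state is a dict: "time": time; "joint_positions": joint angles; "joint_vel": joint speeds; "joint_efforts": joint torques, N m; "tool_pos": TCP position; "orientation": TCP orientation; "ft_force": force on the tool from outside, world axes, zero at the start; "ft_torque": the same for the moment, N m; "gripper_width": finger opening in m; "grip_force": force on a finger pad.
Only numpy, scipy, OpenCV 4.12 (cv2) and the standard library are available. Lean on these libraries where they do the work, as an engineer would, in place of code of your own. Each camera call takes 0.05 s, during which the arm holds its last target. There are 200 camera calls.

TASK

Purge the blanket-gas dispenser before the tasting: lift the bar-shaped pointer knob up off its hook (leave the round fluted knob on the other hook), turn it so that the flat in its bore matches the flat of the D-shaped valve stem, and push it fully home on the stem without turning the stem from its dose setting. Then press the knob down until the stem is at the bottom of its spring travel and keep it there: finish with the gripper still holding the knob pressed down. Do not shift or knock over the bottle and the tumbler.

Things in the scene. Friction and masses are not known exactly. Their poses are not given: they have to be found in the camera images.
- bar_knob: Knob to use: black plastic cooker-type knob, 45 mm high, 52 to 105 g. Origin: centre of its underside on the bore axis, z up. Round skirt 46 mm across, tapering to 33 mm at z = 20 mm; a pointer nose on the skirt reaches x = +29 mm. Starts over the pin of one of the two hooks, underside 122 mm above the table; x points up to 0.75 rad either side of straight away from the robot.
- knob_grip (a point): Middle of the bar knob's grip, 32 mm above its underside, axes of the knob. Flat-sided bar on top of the skirt: 44 mm long along x, 14 mm thick along y, from 19 to 45 mm above the underside; pinch it across its thickness. A white line on its top marks the +x (pointer) half.
- knob_bore (a point): Mouth of the bar knob's blind D-shaped bore, centre of the underside, axes of the knob. Bore 16 mm deep, 18 mm diameter, its flat 4.1 mm from the axis on the +x (pointer) side, mouth chamfered 1.5 mm.
- hook_stand: Fixed stand: dark round foot 116 mm across, thin post, brass finial with its top 132 mm above the table, two steel arms along its +y and -y, each ending in an upturned pin (7 mm diameter, top 135 mm above the table) with a brass seat washer at its foot. Origin on the table under the post, z up.
- hook_left (a point): Centre of the washer's upper face on the stand's +y hook, 122 mm above the table, 78 mm from the post; axes of the stand. The 7 mm pin stands 13 mm above it. Carries either knob.
- hook_right (a point): The same on the -y hook.
- round_knob: Other valve's handle, to be left hanging on its hook: black, round and fluted, 37 mm diameter, 30 mm high, plain round bore. Origin: centre of its underside.
- gas_valve: Fixed dispenser: grey base plate 104 x 252 mm, silver gas cartridge 60 mm diameter lying along -y (top 74 mm above the table), metal valve block 46 x 44 mm, gauge on the robot's side (top below 85 mm), hose barb to +y. Origin on the table right below the stem axis, z up.
- stem_seat (a point): Centre of the upper face of the stem's collar (28 mm diameter), on the stem axis, z up, 110 mm above the table while not pressed; moves and turns with the stem. The knob is home when its underside lies on this face. x points to the side of the stem's flat, up to 0.9 rad either side of straight away from the robot.
- stem_tip (a point): Centre of the stem's upper end, 14 mm above the collar face, axes of the stem. Steel D-shaped stem, 16 mm diameter, 14 mm long, flat 3.1 mm from the axis on the +x side, end chamfered 1.5 mm. With the knob's x along this x the flats match; the knob slides on within about 0.12 rad.
- stem (a joint): How far the stem is pressed down, m: 0 released, 0.006 at the stop. Spring: about 4 N to start, 10 N at the stop; springs back when released.
- spindle (a joint): Dose setting: rotation of the spindle with the stem, rad, positive anticlockwise from above. Turns stiffly (about 0.06 N m) and stays where it is.
- dose_lug (a point): Tip of the lug on the spindle's disc under the stem, 26.5 mm from the stem axis on the same side as the stem's flat, 96 mm above the table; turns with the spindle but does not go down with the stem.
- half_bottle: Loose wine half-bottle, 62 mm diameter, 241 mm high, origin under its centre. Bystander.
- tumbler: Loose clear glass tumbler, 80 mm diameter, 90 mm high, origin under its centre. Bystander.
Things that resemble listed ones, but are neither listed nor needed, are in the scene too. What is shaped like the bar_knob but red or yellow is not meant.

How it is judged:
On the way, in this order (a step that is already met when the one before it is completed fails the run):
1. the bar knob is lifted up off its hook, held in the gripper (height (world z) of bar_knob above 0.145 m and contact force between the fingers and bar_knob above 1 N), for 0.2 s.
2. the bar knob is fully home on the stem, flats matched (z of bar_knob in the frame of stem_seat between -0.003 and 0.003 m and horizontal distance between bar_knob and stem_seat below 0.003 m and angle between the z axis of bar_knob and the z axis of stem_seat, either way round below 0.1 rad and angle between the x axis of bar_knob and the x axis of stem_seat, either way round below 0.3 rad), for 0.2 s.
At the end, for the whole second after the job is handed in: Gripper holds the bar knob; knob home on the stem (within 3 mm, axis 0.1 rad, flats 0.3 rad) and stem pressed more than 4.5 of 6 mm through the last second; dose lug within 10 mm and round knob within 20 mm of their start places, bottle and tumbler upright within 30 mm of theirs (all of step 2 and value of joint stem above 0.0045 m and contact force between the fingers and bar_knob above 1 N and distance of dose_lug from where it was at the start of the episode below 0.01 m and distance of round_knob from where it was at the start of the episode below 0.02 m and distance of each of half_bottle, tumbler from where it was at the start of the episode below 0.03 m and angle between each of half_bottle, tumbler's own z axis and vertical below 0.2 rad); the arm keeps its last pose, push and grip.
It fails at once if the stem is turned away from its dose setting (lug moved more than 10 mm) (distance of dose_lug from where it was at the start of the episode above 0.01 m).
It fails at once if the round knob is taken or knocked off its hook (moved more than 20 mm) (distance of round_knob from where it was at the start of the episode above 0.02 m).
It fails at once if the bottle is shifted more than 30 mm or tipped (distance of half_bottle from where it was at the start of the episode above 0.03 m or angle between half_bottle's own z axis and vertical above 0.5 rad).
It fails at once if the tumbler is shifted more than 30 mm or tipped (distance of tumbler from where it was at the start of the episode above 0.03 m or angle between tumbler's own z axis and vertical above 0.5 rad).
It also fails if it takes over 48 s, if anything falls off the work surface, if the arm or the gripper's body presses on something with over 40 N, if the wrist force passes 120 N, or if a joint passes its speed limit or range.

## Working session

There is one attempt and no reset: what is moved stays moved. The work goes in short steps, Python scripts to look and compute and a shell command to move; the robot and the scene stay as the last step left them, time stands still between calls to the robot, and variables do not carry over. Pictures are saved under pics/ and viewed, at most 10 in all, crops included, and the job is handed in when it is done.

```bash
mkdir -p pics; cat > h.py <<'E'
import numpy as np, cv2
from bench import status, viewer, workorder
def cam(n):
    m=viewer.camera_model(n); return np.array(m["mtx"]),np.array(m["extrinsics"]),m
def proj(n,P,c=None):
    K,E,_=c or cam(n); p=E[:3,:3]@np.array(P)+E[:3,3]; q=K@np.array([p[0],-p[1],-p[2]]); return q[:2]/q[2]
def ray(n,uv,c=None):
    K,E,_=c or cam(n); d=np.linalg.inv(K)@np.array([uv[0],uv[1],1.]); d=np.array([d[0],-d[1],-d[2]])
    R=E[:3,:3]; return -R.T@E[:3,3], R.T@d/np.linalg.norm(d)
def onz(n,uv,z,c=None):
    o,d=ray(n,uv,c); return o+d*(z-o[2])/d[2]
def tri(a,b):
    A=[];B=[]
    M=np.zeros((3,3));v=np.zeros(3)
    for o,d in (a,b):
        P=np.eye(3)-np.outer(d,d); M+=P; v+=P@o
    return np.linalg.solve(M,v)
E
python3 - <<'E'
from h import *
for n in("scene","top"):
    im=viewer.get_image(n); cv2.imwrite(f"pics/{n}0.png",im)
    K,E,m=cam(n); print(n,K.round(1).tolist(),(-E[:3,:3].T@E[:3,3]).round(3),(-E[2,:3]).round(3),[k for k in m],[m[k] for k in m if k not in("mtx","extrinsics")])
s=status.observe();print(s)
E
```

```text
scene [[422.7, 0.0, 277.7], [0.0, 422.7, 215.4], [0.0, 0.0, 1.0]] [-0.272 -0.424  0.648] [ 0.749  0.427 -0.508] ['mtx', 'extrinsics'] []
top [[532.9, 0.0, 273.9], [0.0, 532.9, 213.3], [0.0, 0.0, 1.0]] [0.18  0.045 1.115] [ 0.326  0.003 -0.945] ['mtx', 'extrinsics'] []
{'time': 0.1, 'joint_positions': array([ 9.94942941e-01,  3.59419943e-01,  1.51127899e+00,  1.20788854e-05,
        1.27248253e+00, -1.15113911e-01]), 'joint_vel': array([ 0.00108742, -0.00244438, -0.00248967, -0.00192235,  0.00204987,
        0.00103158]), 'joint_efforts': array([-6.72021433e-04, -5.16362071e+01, -2.71405113e+01,  6.78255782e-02,
        2.77451507e-02, -3.97267627e-05]), 'tool_pos': array([0.26645338, 0.5369312 , 0.22191861]), 'orientation': array([[-8.95722297e-01,  4.44613093e-01, -8.74871607e-04],
       [ 4.44613911e-01,  8.95721336e-01, -1.32629295e-03],
       [ 1.93953953e-04, -1.57697026e-03, -9.99998738e-01]]), 'ft_force': array([ 0.50137861, -0.00140005,  0.08779294]), 'ft_torque': array([-0.06510608,  0.02326972,  0.04224925]), 'grip_force': 0.0, 'gripper_width': 0.0878011484490818}
```

View pics/scene0.png

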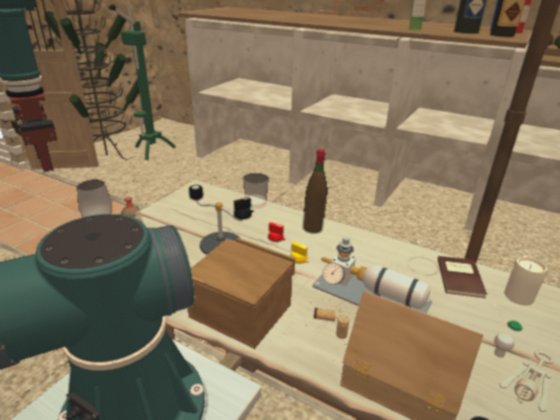

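View pics/top0.png

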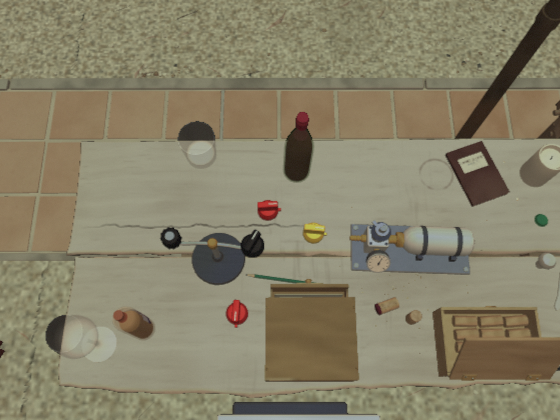

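The top view shows these candidates: black bar knob at (253,243), with a white line, on the right hook; black fluted round knob at (171,238) on the left hook; red bar knobs at (268,210) and (237,312); yellow bar knob at (313,232). The black knob at (253,243) fits, since it has a bar with a white line and hangs on a hook. The valve stem is at about (379,229). I'll confirm both in one enlarged crop.

```bash
python3 - <<'E'
from h import *
im=cv2.imread("pics/top0.png")
a=cv2.resize(im[215:275,225:285],(400,400),interpolation=cv2.INTER_CUBIC);b=cv2.resize(im[208:278,340:410],(400,400),interpolation=cv2.INTER_CUBIC)
cv2.imwrite("pics/crop1.png",np.hstack([a,b]))
# rough positions
print("knob",onz("top",(253,241),.165),"stem",onz("top",(379,229),.124),"round",onz("top",(171,238),.15))
print("finial",onz("top",(212,243),.132),"foot",onz("top",(219,258),.004))
print("bottle",onz("top",(297,170),.02),"tumbler",onz("top",(202,155),.01))
print(proj("top",(.267,.537,.22)))
hw=viewer.camera_model("wrist"); E=np.array(hw["extrinsics"]); s=status.observe()
o=-E[:3,:3].T@E[:3,3]; R=s["orientation"]
print("wristcam in tool",R.T@(o-s["tool_pos"]),R.T@(-E[2,:3]),np.array(hw["mtx"]).round(0).tolist())
E
```

```text
knob [0.45380731 0.0863334  0.165     ] stem [ 0.48947231 -0.156729    0.124     ] round [0.4642777 0.241739  0.15     ]
finial [0.45947678 0.16624354 0.132     ] foot [0.46248082 0.16583146 0.004     ]
bottle [ 0.66040499 -0.00368637  0.02      ] tumbler [0.70250239 0.21189593 0.01      ]
[-24.04634383 341.58736477]
wristcam in tool [ 0.06824828  0.00044133 -0.16230645] [-2.51917567e-01 -6.38476125e-04  9.67748486e-01] [[369.0, 0.0, 284.0], [0.0, 369.0, 211.0], [0.0, 0.0, 1.0]]
```

View pics/crop1.png

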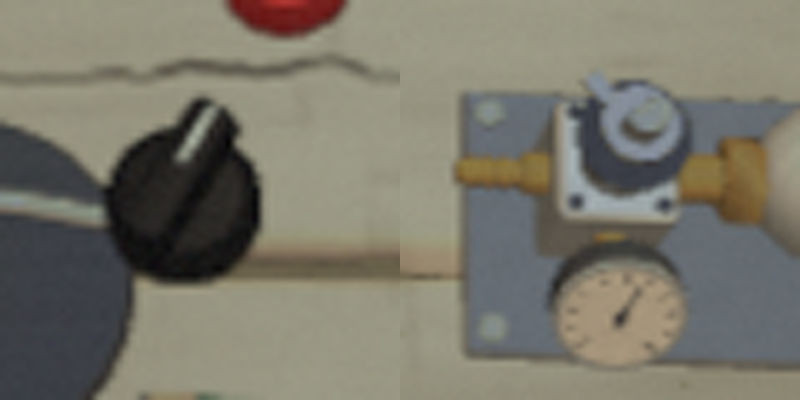

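The crop confirms it: black bar knob, white line pointing up and to the right (yaw about -0.5). On the valve, the stem tip is at crop (648,118) and the lug at (597,82), so it points up and to the left. Before moving I'll check the heights of the obstacles along the path.

```bash
python3 - <<'E'
from h import *
print("brownbottle top",tri(ray("scene",(128,200)),ray("top",(120,315))))
print("box corner",tri(ray("scene",(295,257)),ray("top",(357,297))))
print("box near", tri(ray("scene",(252,284)),ray("top",(357,381))))
print("bottle top",tri(ray("scene",(320,154)),ray("top",(302,117))))
top=cam("top")
st=onz("top",(383.4,228.6),.124,top);lug=onz("top",(374.5,222.4),.098,top)
print(st,lug,lug-st)
im=cv2.imread("pics/top0.png")[215:275,225:285]
hsv=cv2.cvtColor(im,cv2.COLOR_BGR2HSV)
# white line pixels within the dark knob
w=((hsv[...,2]>110)&(hsv[...,1]<60)).astype(np.uint8); n,l,s,c=cv2.connectedComponentsWithStats(w); print(s,c.round(1))
E
```

```text
brownbottle top [0.31768456 0.32159848 0.16240603]
box corner [ 0.35591332 -0.10694701  0.13594996]
box near [ 0.20879184 -0.09662817  0.16423964]
bottle top [ 0.67705973 -0.00568554  0.2289131 ]
[ 0.49027203 -0.16533786  0.124     ] [ 0.51146849 -0.15390092  0.098     ] [ 0.02119647  0.01143694 -0.026     ]
[[   0    0   60   60 1379]
 [   0    0   60   37 1460]
 [   0   29   15    5   42]
 [  15   42   45   18  719]] [[21.9 34.2]
 [32.7 14.6]
 [ 6.8 30.7]
 [38.9 50.8]]
```

```bash
python3 -m creep '[0,0,-30,0,1, -36,-31,-10,0,1, -36,-31,-5,0,1, -37,-32,0,0,1, -37,-32,0,0,1, -37,-32,0,0,1, -37,-32,0,0,1, -37,-32,0,0,1]' 20; python3 -m creep '[-37,-32,0,0,1, -37,-32,0,0,1, -37,-32,0,0,1, 0,0,0,0,1,0,0,0,0,1]'
python3 - <<'E'
from h import *
s=status.observe();print(s["tool_pos"],s["orientation"].round(3).tolist(),s["joint_positions"].round(2))
im=viewer.get_image("wrist");cv2.imwrite("pics/w1.png",im)
E
```

```text
time: 0.9
tool_pos: [0.3984, 0.2224, 0.2675]
orientation: [[-0.896, 0.444, -0.0], [0.444, 0.896, -0.0], [0.0, -0.0, -1.0]]
ft_force: [1.5, 0.7, 0.1]
gripper_width: 0.0877
grip_force: 0.0
time: 1.4
tool_pos: [0.4549, 0.088, 0.2673]
orientation: [[-0.894, 0.448, -0.001], [0.448, 0.894, 0.0], [0.001, -0.0, -1.0]]
ft_force: [-0.3, 0.1, -0.2]
gripper_width: 0.0877
grip_force: 0.0
[0.45492199 0.08804744 0.26729769] [[-0.894, 0.448, -0.001], [0.448, 0.894, 0.0], [0.001, -0.0, -1.0]] [ 0.04  0.12  1.73  0.    1.3  -1.07]
```

View pics/w1.png

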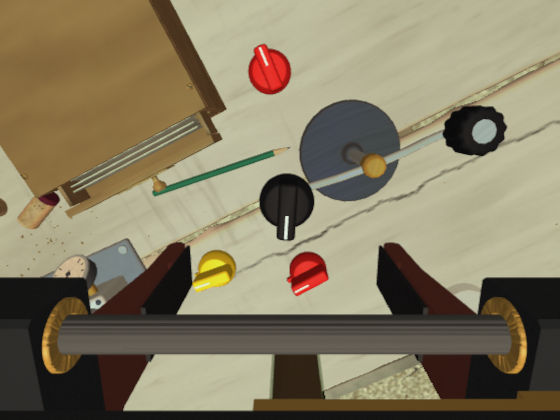

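Wrist view: black bar knob centred at about (287,200), white line at about (287,217–238), nearly vertical. The stand is at (350,150), the round knob at (475,130) and the gauge and valve at lower left (90,280). Measuring the line and the knob's axis.

```bash
python3 - <<'E'
from h import *
c=cam("wrist");im=cv2.imread("pics/w1.png")
g=cv2.cvtColor(im,cv2.COLOR_BGR2GRAY)
x0,y0=255,165;sub=im[y0:250,x0:320];gs=g[y0:250,x0:320]
n,l,s,ce=cv2.connectedComponentsWithStats((gs<70).astype(np.uint8))
k=1+np.argmax(s[1:,4]);ys,xs=np.where(l==k);cnt=np.c_[xs,ys].astype(np.int32)
(cx,cy),r=cv2.minEnclosingCircle(cnt);print("dark bbox",s[k]+[x0,y0,0,0,0],"centroid",ce[k]+[x0,y0])
hull=cv2.convexHull(cnt);m=np.zeros_like(gs);cv2.drawContours(m,[hull],-1,1,-1)
w=((gs>120)&(m>0)&(cv2.erode(m,np.ones((3,3)))>0)).astype(np.uint8)
n,l,s,ce=cv2.connectedComponentsWithStats(w);print(s[1:]+[x0,y0,0,0,0])
k=1+np.argmax(s[1:,4]);ys,xs=np.where(l==k);P=np.array([onz("wrist",(x+x0,y+y0),.167,c)[:2] for x,y in zip(xs,ys)])
mu=P.mean(0);u,_,vt=np.linalg.svd(P-mu);d=vt[0];d*=np.sign(d[0]);t=(P-mu)@d
print("line mid",mu,"yaw",np.arctan2(d[1],d[0]),"ends",mu+d*t.min(),mu+d*t.max(),"len",np.ptp(t))
R=status.observe()["orientation"];print("tool -x yaw",np.arctan2(-R[1,0],-R[0,0]))
# skirt outline: bbox left/right width at skirt z ~.127
for e in [(s,) for s in ()]:pass
E
python3 - <<'E'
import cv2
im=cv2.imread("pics/w1.png")[160:250,245:335]
cv2.imwrite("pics/w1c.png",cv2.resize(im,(540,540),interpolation=cv2.INTER_CUBIC))
E
```

```text
dark bbox [ 260  174   54   66 2423] centroid [286.28353281 202.26042097]
[[284 216   5  23  89]
 [269 222   8  12  31]
 [295 224   7  10  29]]
line mid [0.46642659 0.08503826] yaw -0.5196244719358085 ends [0.45891615 0.08933471] [0.47386436 0.08078338] len 0.017221325079268428
tool -x yaw -0.4620752630465194
```

View pics/w1c.png

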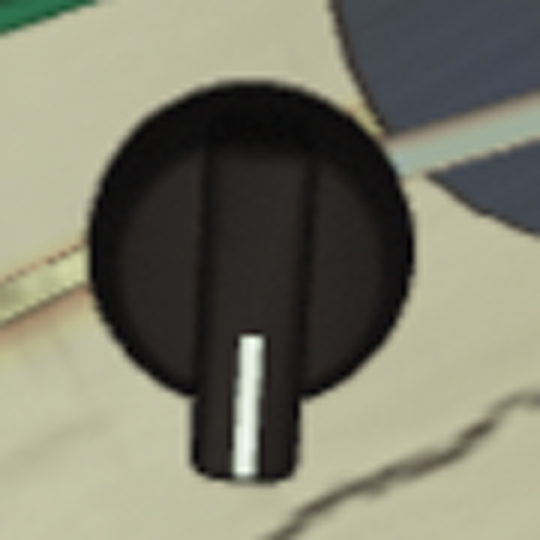

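```bash
python3 - <<'E'
from h import *
c=cam("wrist");print("skirt",onz("wrist",(286.8,201),.126,c),"left/right width",np.linalg.norm(onz("wrist",(260,201),.126,c)-onz("wrist",(314,201),.126,c)))
s=status.observe();R=s["orientation"]
for C in ([.4554,.0912,.145],):
    print("tool shift mm",R.T@(np.array(C)-s["tool_pos"])*1e3)
E
```

```text
skirt [0.45749428 0.09055958 0.126     ] left/right width 0.04554387617460591
tool shift mm [-9.03016229e-02  2.32979071e+00  1.22298173e+02]
```

```bash
python3 -m creep '[-0.6,2.6,20,3.3,1, 0,0,25,0,1, 0,0,25,0,1, 0,0,20,0,1, 0,0,15,0,0.8, 0,0,12,0,0.6, 0,0,5,0,0.5, 0,0,0,0,0.45]' 20
python3 - <<'E'
from h import *
im=viewer.get_image("wrist");cv2.imwrite("pics/w2.png",im)
E
```

```text
time: 2.25
tool_pos: [0.4556, 0.0922, 0.1451]
orientation: [[-0.87, 0.494, -0.002], [0.494, 0.87, 0.0], [0.002, -0.001, -1.0]]
ft_force: [0.6, -0.2, -0.2]
gripper_width: 0.059
grip_force: 0.0
```

View pics/w2.png

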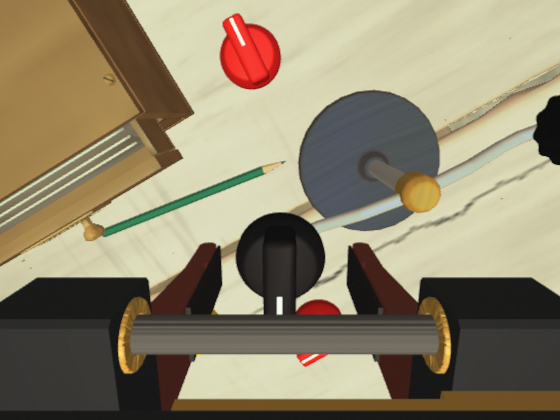

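The knob's bar (about column 280) sits between the fingers (215 and 352), upright and in line. Closing.

```bash
python3 -m creep '[0,0,0,0,0.3, 0,0,0,0,0.1, 0,0,0,0,0, 0,0,0,0,0, 0,0,0,0,0, 0,0,0,0,0]' 25
```

```text
time: 2.9
tool_pos: [0.4567, 0.0908, 0.1457]
orientation: [[-0.868, 0.496, -0.0], [0.496, 0.868, -0.0], [0.0, -0.0, -1.0]]
ft_force: [-0.0, -0.6, 1.4]
gripper_width: 0.014
grip_force: 25.0
```

```bash
python3 -m creep '[0,0,-15,0,0, 0,0,-30,0,0, 0,0,-35,0,0, 0,0,0,0,0, 0,0,0,0,0, 0,0,0,0,0]' && python3 -m creep '[-30,-27,0,0,0, -30,-27,0,0,0, -30,-27,0,0,0, -30,-27,0,0,0, -30,-27,0,0,0, -30,-27,0,0,0]' && python3 -m creep '[0,0,0,-8.2,0, 0,0,0,-8.2,0, 0,0,0,-8.2,0, 0,0,0,-8.2,0, 0,0,0,-8.2,0, 0,0,0,-8.2,0, 0,0,0,-8.2,0, 0,0,0,0,0]'
python3 - <<'E'
from h import *
for _ in range(2): s=status.observe();im=viewer.get_image("wrist")
s=status.observe();np.savez("v3.npz",K=cam("wrist")[0],E=cam("wrist")[1]);cv2.imwrite("pics/w3.png",viewer.get_image("wrist"));print(s["tool_pos"],s["orientation"].round(3).tolist(),s["joint_positions"].round(2),s["grip_force"])
E
```

```text
time: 3.5
tool_pos: [0.4556, 0.0909, 0.2245]
orientation: [[-0.869, 0.496, -0.002], [0.496, 0.869, -0.0], [0.002, -0.001, -1.0]]
ft_force: [0.8, 0.1, -1.3]
gripper_width: 0.0139
grip_force: 25.0
time: 4.1
tool_pos: [0.5319, -0.1402, 0.2237]
orientation: [[-0.868, 0.496, -0.003], [0.496, 0.868, 0.001], [0.003, -0.0, -1.0]]
ft_force: [0.5, 0.8, -0.9]
gripper_width: 0.0139
grip_force: 25.0
time: 4.9
tool_pos: [0.5317, -0.1385, 0.2238]
orientation: [[-0.885, -0.466, -0.003], [-0.466, 0.885, 0.001], [0.002, 0.003, -1.0]]
ft_force: [0.0, -0.5, -1.2]
gripper_width: 0.0137
grip_force: 25.0
[ 0.53200645 -0.13865125  0.22437108] [[-0.887, -0.461, -0.002], [-0.461, 0.887, 0.001], [0.002, 0.002, -1.0]] [-0.38  0.29  1.62 -0.    1.24 -2.43] 24.99843120574951
```

View pics/w3.png

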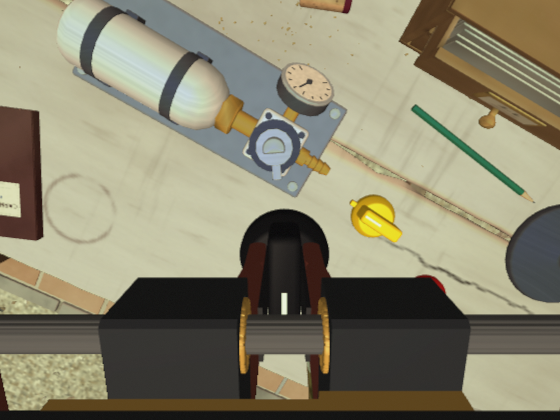

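The wrist view shows the knob held straight (line at (284,303)), the stem at about (274,146) and the lug tip at about (277,178). Enlarging the stem.

```bash
python3 - <<'E'
import cv2
im=cv2.imread("pics/w3.png")[110:190,234:314]
cv2.imwrite("pics/w3c.png",cv2.resize(im,(560,560),interpolation=cv2.INTER_CUBIC))
E
```

```text
(no output)
```

View pics/w3c.png

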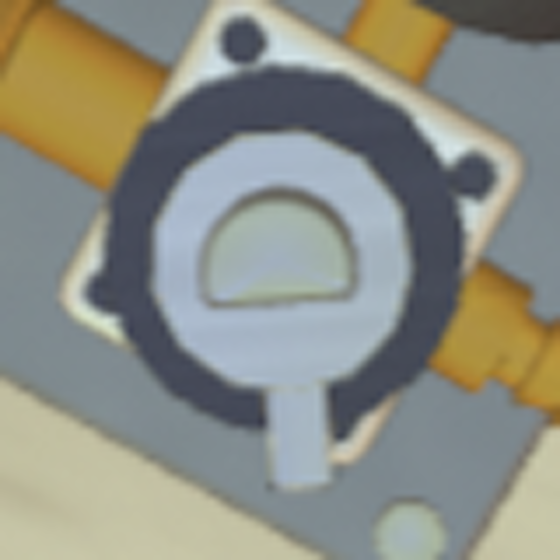

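```bash
python3 - <<'E'
from h import *
d=np.load("v3.npz");c=(d["K"],d["E"],0)
f=lambda u,v,z:onz("w",(234+u/7-.5+.07,110+v/7-.5+.07),z,c)
collar=f(281,261,.110);tip=f(279,269,.124);lug=f(302,487,.096)
a,b=f(208,304,.124),f(354,297,.124)
print("collar",collar,np.linalg.norm(f(153,261,.11)-f(408,261,.11)),"tip",tip,np.linalg.norm(f(202,265,.124)-f(356,265,.124)))
n=np.array([-(b-a)[1],(b-a)[0]]);n*=np.sign(n[0])
print("flat yaw",np.arctan2(n[1],n[0]))
for s in(collar,tip): l=lug-s;print("lug r,yaw",np.hypot(l[0],l[1]),np.arctan2(l[1],l[0]))
s=status.observe();R=s["orientation"];print("tool -x yaw",np.arctan2(-R[1,0],-R[0,0]))
# knob in hand: white line ends
im=cv2.imread("pics/w3.png");g=cv2.cvtColor(im,cv2.COLOR_BGR2GRAY)[285:320,270:298]
w=(g>140).astype(np.uint8);n_,l,st,ce=cv2.connectedComponentsWithStats(w);print(st[1:]+[270,285,0,0,0])
zt=s["tool_pos"][2]+.022-.0003
print("line inner end (tool)",R.T@(onz("w",(284,293),zt,c)-s["tool_pos"]))
print("silhouette top row 209 skirt z",R.T@(onz("w",(284,209),s["tool_pos"][2]-.0205,c)-s["tool_pos"]))
S=(collar[:2]+tip[:2])/2;print("S",S,"shift tool",R.T@(np.r_[S,s["tool_pos"][2]]-s["tool_pos"])*1e3)
E
```

```text
collar [ 0.49534897 -0.16605522  0.11      ] 0.02698281030952019 tip [ 0.49497057 -0.16608457  0.124     ] 0.0154772311187335
flat yaw 0.526571211416621
lug r,yaw 0.026598824642230266 0.5490397515914534
lug r,yaw 0.02693747918742648 0.5426380497873239
tool -x yaw 0.4799256441740346
[[281 293   6  22 129]]
line inner end (tool) [-3.68040845e-03  6.34842800e-05 -2.17046465e-02]
silhouette top row 209 skirt z [0.02167926 0.00011245 0.02052786]
S [ 0.49515977 -0.1660699 ] shift tool [45.52512996 -7.18544478  0.04805426]
```

```bash
python3 -m creep '[23,-3.6,0,-3.4,0, 0,0,0,0,0]'; python3 - <<'E'
from h import *
P=[];Y=[]
for _ in range(4):
    s=status.observe();viewer.get_image("wrist");P.append(s["tool_pos"]);R=s["orientation"];Y.append(np.arctan2(-R[1,0],-R[0,0]))
p=np.mean(P,0);print(p,np.mean(Y),np.ptp(P,0));y=.54
# remaining shift to S with knob at tool x -0.5
R=s["orientation"];t=np.array([.4952,-.1661,p[2]])-p;print(R.T@t*1e3+[.5,0,0])
E
```

```text
time: 5.25
tool_pos: [0.5123, -0.1533, 0.2251]
orientation: [[-0.857, -0.515, -0.002], [-0.515, 0.857, -0.0], [0.002, 0.001, -1.0]]
ft_force: [-0.3, 0.1, -0.8]
gripper_width: 0.0142
grip_force: 25.0
[ 0.51352503 -0.15291954  0.2254121 ] 0.5395696144913 [0.00218554 0.00071327 0.00055789]
[ 2.29940660e+01 -1.88363533e+00 -1.05136102e-02]
```

```bash
python3 -m creep '[23,-1.9,0,0,0, 0,0,25,0,0, 0,0,25,0,0, 0,0,16,0,0, 0,0,4,0,0, 0,0,0,0,0]'; python3 - <<'E'
from h import *
P=[];Y=[]
for _ in range(4):
    s=status.observe();im=viewer.get_image("scene");P.append(s["tool_pos"]);R=s["orientation"];Y.append(np.arctan2(-R[1,0],-R[0,0]))
p=np.mean(P,0);print(p,np.mean(Y));R=s["orientation"];t=np.array([.4952,-.1661,p[2]])-p;print(R.T@t*1e3+[.5,0,0],s["ft_force"])
a=cv2.resize(im[200:300,300:400],(600,600),interpolation=cv2.INTER_CUBIC);cv2.imwrite("pics/s4.png",a)
E
```

```text
time: 6.05
tool_pos: [0.4955, -0.166, 0.1553]
orientation: [[-0.856, -0.516, -0.001], [-0.516, 0.856, 0.0], [0.001, 0.001, -1.0]]
ft_force: [-0.4, 0.5, -0.2]
gripper_width: 0.0139
grip_force: 25.0
[ 0.49604136 -0.16631497  0.15611553] 0.5426302794612266
[ 1.10942723  0.6186281  -0.00165269] [ 1.20241352  0.62559431 -0.83033259]
```

View pics/s4.png

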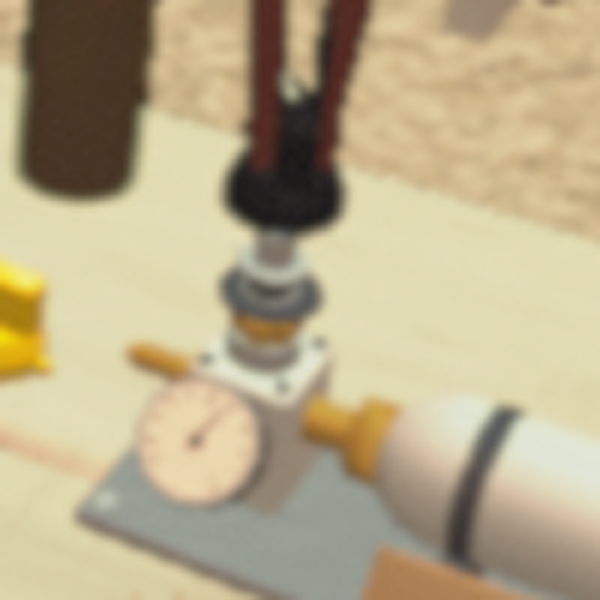

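The knob (crop columns 225–343) is just above the stem (crop (275,245)). There may be a small sideways offset, so I'll check it against the projection.

```bash
python3 - <<'E'
from h import *
for z in (.096,.110,.117,.124,.132,.142): print(z,(proj("scene",(.4952,-.1661,z))-[300,200]+[.5,.5])*6-.5)
K,E,_=cam("scene");print("cam right",E[0,:3])
s=cv2.imread("pics/s4.png");g=cv2.cvtColor(s,cv2.COLOR_BGR2GRAY)
for r in (185,195,205,215,225,245,265,290):
    row=g[r,190:380];print(r,"dark cols",(np.where(row<75)[0]+190)[[0,-1]] if (row<75).any() else None, "bright",(np.where(row>165)[0]+190)[[0,-1]] if (row>165).any() else None)
E
```

```text
0.096 [273.70219185 295.14575505]
0.11 [277.419008   264.68724468]
0.117 [279.2981858 249.287786 ]
0.124 [281.1914172  233.77316115]
0.132 [283.3725218  215.89947713]
0.142 [286.12537211 193.34045983]
cam right [ 0.50482155 -0.86301014  0.0192014 ]
185 dark cols [230 337] bright [190 379]
195 dark cols [230 338] bright [190 379]
205 dark cols [232 337] bright [190 379]
215 dark cols [242 332] bright [190 379]
225 dark cols [258 316] bright [190 379]
245 dark cols None bright [190 379]
265 dark cols None bright [190 379]
290 dark cols None bright [190 379]
```

```bash
python3 -m creep '[0.7,0.8,4,0,0, 0,0,4,0,0, 0,0,3,0,0, 0,0,2,0,0, 0,0,0,0,0]' 40; python3 -m creep '[0,0,3,0,0, 0,0,3,0,0, 0,0,2,0,0, 0,0,0,0,0]'
```

```text
time: 6.75
tool_pos: [0.4941, -0.1659, 0.1423]
orientation: [[-0.856, -0.516, -0.001], [-0.516, 0.856, 0.0], [0.0, 0.001, -1.0]]
ft_force: [0.2, 0.1, -1.2]
gripper_width: 0.0139
grip_force: 40.0
time: 7.15
tool_pos: [0.4942, -0.1659, 0.1343]
orientation: [[-0.856, -0.516, -0.001], [-0.516, 0.856, 0.0], [0.0, 0.0, -1.0]]
ft_force: [0.5, -0.1, -1.6]
gripper_width: 0.0134
grip_force: 40.0
```

```bash
python3 -m creep '[0,0,1,0,0, 0,0,1,0,0, 0,0,1,0,0, 0,0,0,0,0]'; python3 -m creep '[0,0,1,0,0, 0,0,1,0,0, 0,0,1,0,0, 0,0,1,0,0, 0,0,0,0,0]'
```

```text
time: 7.55
tool_pos: [0.4945, -0.166, 0.132]
orientation: [[-0.856, -0.517, 0.0], [-0.517, 0.856, -0.0], [-0.0, -0.0, -1.0]]
ft_force: [-1.6, 0.8, 4.5]
gripper_width: 0.0137
grip_force: 40.0
time: 8.05
tool_pos: [0.4945, -0.166, 0.1281]
orientation: [[-0.856, -0.517, 0.0], [-0.517, 0.856, -0.0], [-0.0, -0.0, -1.0]]
ft_force: [-1.8, 0.9, 7.8]
gripper_width: 0.0139
grip_force: 40.0
```

Force follows the spring: 4.5 N rising to 7.8 N, about 4 mm pressed. Continuing to the stop.

```bash
python3 -m creep '[0,0,1,0,0, 0,0,1,0,0, 0,0,1,0,0, 0,0,0,0,0, 0,0,0,0,0]'; python3 -m creep '[0,0,1,0,0, 0,0,0,0,0, 0,0,0,0,0]'
```

```text
time: 8.55
tool_pos: [0.4947, -0.1661, 0.1272]
orientation: [[-0.856, -0.517, 0.001], [-0.517, 0.856, -0.001], [-0.001, -0.001, -1.0]]
ft_force: [-6.7, 3.4, 28.3]
gripper_width: 0.0139
grip_force: 40.0
time: 8.85
tool_pos: [0.4947, -0.1661, 0.1271]
orientation: [[-0.856, -0.517, 0.002], [-0.517, 0.856, -0.001], [-0.001, -0.002, -1.0]]
ft_force: [-8.3, 5.1, 35.8]
gripper_width: 0.0136
grip_force: 40.0
```

It's at the stop: TCP 0.127 and the force climbed sharply. Easing off slightly so the push stays moderate, then handing in.

```bash
python3 -m creep '[0,0,-1.5,0,0, 0,0,0,0,0, 0,0,0,0,0, 0,0,0,0,0, 0,0,0,0,0]'; python3 - <<'E'
from h import *
im=viewer.get_image("scene");cv2.imwrite("pics/s5.png",cv2.resize(im[140:300,180:400],(770,560),interpolation=cv2.INTER_CUBIC))
E
```

```text
time: 9.35
tool_pos: [0.4946, -0.1661, 0.1273]
orientation: [[-0.856, -0.517, 0.001], [-0.517, 0.856, -0.001], [-0.001, -0.001, -1.0]]
ft_force: [-7.2, 3.0, 24.4]
gripper_width: 0.0137
grip_force: 40.0
```

View pics/s5.png

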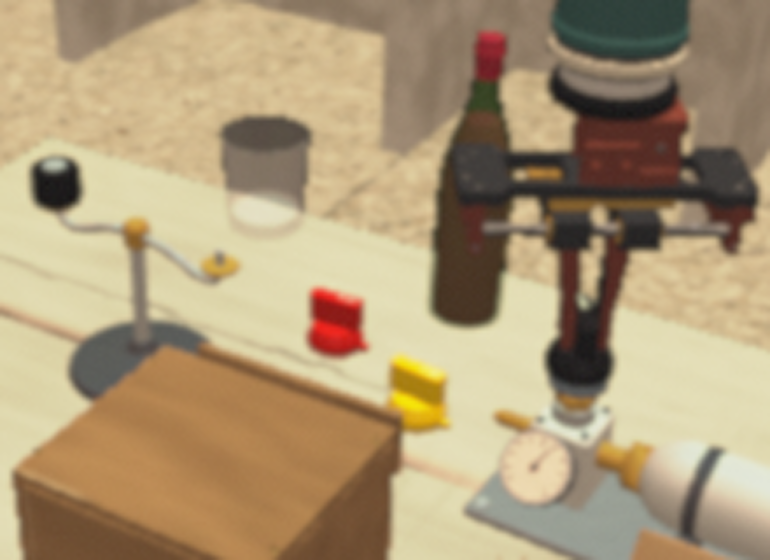

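The knob sits on the collar, pressed down, at crop (580,362). The bottle, tumbler and round knob are where they were.

```bash
python3 -c "
from bench import workorder
print(workorder.sign_off())"
```

```text
the job is handed in; nothing more can be done
None
```

I handed the job in after about 9.4 s of robot time, with the gripper still holding the bar knob pushed onto the stem and pressed down to its stop (about 24 N); the last picture showed the round knob, bottle and tumbler where they started, and the verdict was not shown.

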